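Stow the insulating rod and hook its keeper

TASK

Put the insulating rod away: lay it in the two V-shaped rests of the rod stand, with its square grip between the rests, and let go of it there. Then swing the stand's steel keeper arm across over the rod until its hooked end is fully home in its catch. Leave the wrench, the can and the roll of tape where they are.

Things in the scene. Friction and masses are not known exactly. Their poses are not given: they have to be found in the camera images.
- rod: Brown round glass-fibre rod, diameter 28 mm, 300 mm long, 0.25 to 0.5 kg, with a square black rubber grip 32 x 32 mm, 90 mm long, around its middle. Starts lying on the table on a flat of the grip, axis 16 mm up. Origin: centre of the rod; y runs along it, the ends are alike. Grasp the grip from above, across 32 mm. Its +y end in the stand must enter below the board, from the stand's -x.
- stand: Fixed grey steel rod stand. Origin: on the table below the middle of the stowed rod; y along that rod, x away from the robot, z up. Two black V-rests (90 degrees, 14 mm thick along y, mouth 68 mm wide, tops 72 mm high) at y = -80 and +80 mm. A seated rod's axis is at x = 0, z = 55 mm. Between the rests is only a 12 mm base plate, so fingers fit below the grip. The keeper is at y = +120 mm.
- board_edge (a point): Middle of the lower front edge of a narrow white shelf board fixed over the keeper, at the stand's x = -35, y = 197, z = 300 mm, axes the stand's. The board spans stand x -35 to 30, y 85 to 310, with a carton on it (top 352 mm), on one upright at x 60 to 110, y 280 to 310. A tool pointing straight down cannot reach the keeper: lean its upper end towards the stand's -x by 35 to 40 degrees.
- catch (a point): The keeper's catch: centre of the steel notch, at the stand's x = -54, y = 116, z = 67 mm, axes the stand's. Its walls span stand x -72 to -39 and y 97 to 127, 84 mm high at most; it is open on its +y side, where the hook enters.
- keeper (a joint): Angle (rad) of the keeper, a flat steel arm 14 mm wide on a vertical pivot: 0 = closed, pointing to the stand's -x across the rod, hook against the back of the catch (hard stop). Grows as it opens towards the stand's +y, stop 1.35; starts 0.8 to 1.1. Stays where left; under 1 N at the tab moves it. Arm 75 to 83 mm above the table, 125 mm long; a hook at its end points down to 52 mm.
- keeper_pivot (a point): On the keeper's vertical pivot axis, at the stand's x = 65, y = 120, z = 79 mm. Its axes are the stand's.
- keeper_tab (a point): Centre of the keeper's upright thumb tab, 100 mm from the pivot along the arm and 97 mm above the table: a steel plate 24 mm along the arm, 8 mm thick, from 83 to 113 mm above the table. Push it sideways (from its +y side), or pinch it.
- wrench: Steel wrench lying flat on the table, about 180 mm long; origin at its underside. A bystander.
- can: Plain steel can standing on the table, diameter 66 mm, 100 mm high; origin at the centre of its underside. A bystander.
- tape: Black roll of tape lying flat on the table, diameter 100 mm, 48 mm high; origin at the centre of its underside. A bystander.

How it is judged:
By the outcome, as a careful person would: the job done as asked, in the order asked, and still so for the second after the job is handed in, with the robot touching nothing.
It also fails if it takes over 64 s, if anything falls off the work surface, if the arm or the gripper's body presses on something with over 40 N, if the wrist force passes 120 N, or if a joint passes its speed limit or range.

ROBOT

A 7-joint arm with a two-finger parallel gripper is mounted at the origin on the work surface. World frame = base frame: x ahead of the robot, y to its left, z up, the work surface at z = 0. Lengths are in m, angles in rad, forces in N, time in s.
With the tool pointing down it reaches from about 0.4 to 0.9 m from the base axis. Payload 5.6 kg.
Tool frame: the origin (TCP) lies between the finger pads, 19 mm behind the fingertips; this is the grasp point; y points along the fingers, z is the direction in which the jaws open and shut, and the axes are right-handed (so a half turn about y gives the same grasp; the last joint's range is limited). The gripper opens to 92 mm and grips with 3 to 60 N. Pads are 20 mm wide; open, the fingers measure 128 mm over their backs; the gripper's body (75 mm by 189 mm) begins 69 mm behind the grasp point.
Start: joints at [-1.192, 0.468, -0.012, 1.603, 0.006, 1.071, -0.056], TCP at [0.266, 0.593, 0.233] pointing down, gripper open.
Joint ranges: [-2.53, 2.53], [-0.31, 2.02], [-1.57, 1.55], [0.28, 2.44], [-1.29, 4.43], [0.15, 1.84], [-2.92, 2.92]. Speed limits (rad/s): [2.57, 2.57, 3.14, 3.14, 3.14, 3.14, 3.14].

INTERFACE

Orientations are given as a 3x3 rotation matrix whose columns are the frame's x, y, z axes.
In Python, from station import env, effector, solver, viewer, workorder, search_frame, tip_of gives the robot as it stands. Calls block until the motion is done:
- env.reach(position, orientation): joint-space move of the TCP to a pose.
- env.movel(position, frame=None, rate=0.15): straight line of the TCP; frame=None keeps the orientation; rate is the mean speed in m/s.
- env.goto_joints(angles): joint-space move.
- effector.release() and effector.grasp(squeeze=None): open the fingers fully, or close them until they stop; squeeze is the grip in N (None keeps the last).
- env.pause(seconds).
- solver.inverse_kinematics(position, orientation): joint angles nearest the present ones, or None.
- env.sense(): the state.
- viewer.read_camera(name): name is "side" or "top" or "wrist"; returns (picture, depth): 480x640x3 uint8, red, green, blue; 480x640 float32, m along the optical axis (not along the pixel's ray), 0 where there is no reading.
- viewer.camera_info(name): a dict with "intrinsics" (3x3 intrinsics, pixels), "eye" and "rotation" of the camera in the world; the wrist camera has in their place "T_tool_cam" (4x4, takes a point from camera to tool coordinates, whose origin is the TCP and whose axes are the tool frame's). Camera axes: x right, y up, looking along -z (the intrinsics and any distortion apply to the point x, -y, -z); pixel columns grow to the right and rows downward; lengths in m; the calibration is good to about 2 mm. A picture is of the moment at which its call begins: read the wrist's pose just before it. camera_info takes no time and is no camera call.
A pose or a line that the arm cannot do raises env.PlanningError and nothing moves.
- workorder.finish_job(): hands the job in, once; it reports no verdict.
Trained networks look in the newest picture that a camera, given by its name, has taken for a name from the list of things; names that differ only in an ending like _2 or _b are one class to them, and where a whole thing is asked for, a point or a joint stands for the part that bears it (a point fixed in the world has none). Each returns a list of dicts, best first, with "score" (0 to 1); they miss things now and then, are a little off and sometimes report something else, mostly with a low value. They report only what shows in the picture. A call takes as long as a camera call.
- search_frame(camera, name): "at" ([x, y, z] in m, in world coordinates, good to about 4 mm: the middle of the surface that is visible of it).
- tip_of(camera, name): "at" ([x, y, z] in m, in world coordinates, good to about 4 mm: a listed point, or the origin of a listed thing).
The state is a dict: "t": time; "joint_positions": joint angles; "joint_velocities": joint speeds; "tau": joint torques, N m; "ee_pos": TCP position; "tcp_rot": TCP orientation; "wrist_force": force on the tool from outside, world axes, zero at the start; "moment": the same for the moment, N m; "gripper_width": finger opening in m.
Only numpy, scipy, OpenCV 4.12 (cv2) and the standard library are available. Lean on these libraries where they do the work, as an engineer would, in place of code of your own. Each camera call takes 0.05 s, during which the arm holds its last target.

## Working session

There is one attempt and no reset: what is moved stays moved. The work goes in short steps, each a Python script; the robot and the scene stay as the last script left them, time stands still between calls to the robot, and variables do not carry over. Pictures are saved under pics/ and viewed, and the job is handed in when it is done.

```bash
ls; mkdir -p pics; cat > h.py <<'E'
import numpy as np, cv2
from station import env, effector, solver, viewer, workorder, search_frame, tip_of
np.set_printoptions(precision=4, suppress=True)
def snap(cam,fn):
    p,d=viewer.read_camera(cam); cv2.imwrite('pics/'+fn+'.png',p[:,:,::-1]); np.save('pics/'+fn+'.npy',d); return p,d
def cloud(cam,d):
    c=viewer.camera_info(cam); K=np.array(c['intrinsics']); 
    v,u=np.mgrid[0:480,0:640]
    X=(u-K[0,2])/K[0,0]*d; Y=(v-K[1,2])/K[1,1]*d
    P=np.stack([X,-Y,-d],-1)
    return P@np.array(c['rotation']).T+np.array(c['eye'])
def proj(cam,p):
    c=viewer.camera_info(cam); K=np.array(c['intrinsics'])
    q=(np.array(p)-np.array(c['eye']))@np.array(c['rotation']); q=np.array([q[0],-q[1],-q[2]])
    return (K@q/q[2])[:2]
E
python3 - <<'E'
from h import *
print(viewer.camera_info('top'),viewer.camera_info('side'),viewer.camera_info('wrist'))
for c in ['top','side']:
    snap(c,c+'0')
    for n in ['rod','stand','board_edge','catch','keeper_pivot','keeper_tab','wrench','can','tape']:
        try: r=tip_of(c,n); print(c,n,[(np.array(x['at']),round(x['score'],2)) for x in r[:2]])
        except Exception as e: print(n,e)
s=env.sense();print(s['t'],s['ee_pos'],s['tcp_rot'])
E
```

```text
pics
{'intrinsics': array([[494.3645,   0.    , 318.3111],
       [  0.    , 494.3645, 248.0548],
       [  0.    ,   0.    ,   1.    ]]), 'eye': array([0.3684, 0.0468, 1.1732]), 'rotation': array([[-0.0274,  0.9803, -0.1955],
       [-0.9995, -0.0241,  0.0191],
       [ 0.014 ,  0.1959,  0.9805]])} {'intrinsics': array([[498.8711,   0.    , 309.6437],
       [  0.    , 498.8711, 238.5031],
       [  0.    ,   0.    ,   1.    ]]), 'eye': array([ 0.2776, -0.725 ,  1.0795]), 'rotation': array([[ 0.9263,  0.2907, -0.2398],
       [-0.3767,  0.6939, -0.6137],
       [-0.012 ,  0.6588,  0.7522]])} {'intrinsics': array([[337.4233,   0.    , 320.0833],
       [  0.    , 337.4233, 240.9877],
       [  0.    ,   0.    ,   1.    ]]), 'T_tool_cam': array([[ 0.0003, -0.9717, -0.2363, -0.0664],
       [-0.0003,  0.2363, -0.9717, -0.152 ],
       [ 1.    ,  0.0004, -0.0003, -0.0009],
       [ 0.    ,  0.    ,  0.    ,  1.    ]])}
top rod [(array([ 0.5385, -0.3033,  0.0173]), 0.59)]
top stand [(array([ 0.6362,  0.0415, -0.003 ]), 0.9)]
top board_edge [(array([0.5813, 0.2283, 0.3013]), 0.85)]
top ca
[... 270 characters left out ...]
top tape [(array([ 0.4392,  0.3509, -0.0031]), 0.58)]
side rod [(array([ 0.5364, -0.3069,  0.0181]), 0.68)]
side stand [(array([ 0.6383,  0.0386, -0.003 ]), 0.8), (array([0.5782, 0.2341, 0.2979]), 0.18)]
side board_edge [(array([0.5765, 0.2326, 0.295 ]), 0.67)]
side catch [(array([0.5687, 0.1445, 0.07  ]), 0.73)]
side keeper_pivot [(array([0.6919, 0.1666, 0.081 ]), 0.73)]
side keeper_tab [(array([0.6206, 0.2477, 0.0975]), 0.76)]
side wrench [(array([0.4523, 0.0748, 0.0004]), 0.6)]
side can [(array([ 0.6783, -0.2138, -0.0015]), 0.91)]
side tape [(array([0.4378, 0.3503, 0.0004]), 0.94)]
1.0 [0.2661 0.593  0.2333] [[ 0.9123  0.      0.4095]
 [-0.4095 -0.      0.9123]
 [ 0.     -1.     -0.    ]]
```

View pics/top0.png

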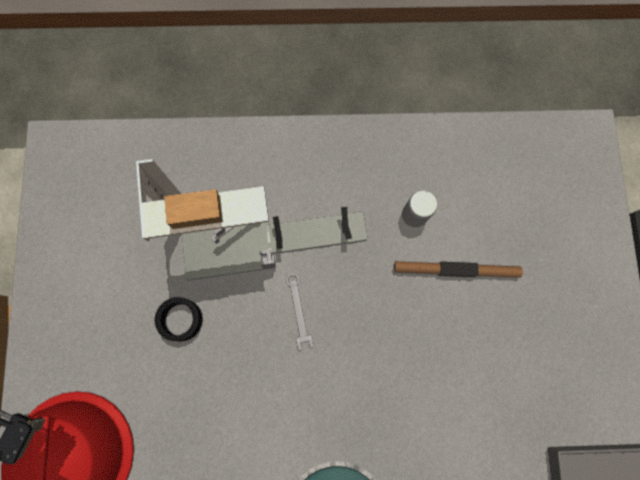

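View pics/side0.png

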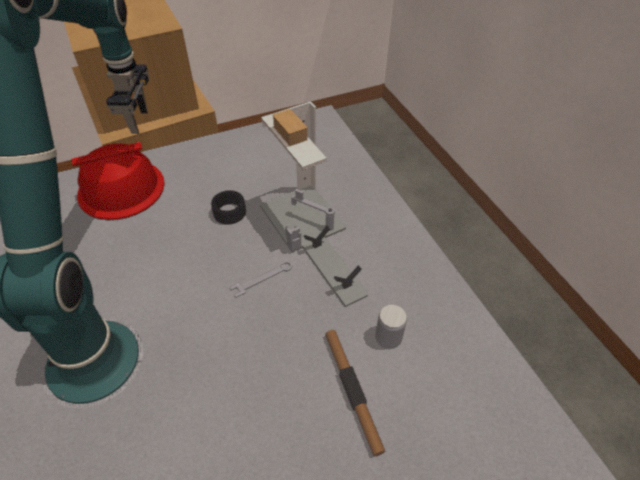

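The top view shows the rod at about (459,269), the stand with its rests at (278,232) and (345,222), and the open keeper arm at about (235,233). The wrench, can and tape are all clear of the rod. Next I'll fit the stand pose and the rod axis.

```bash
cat > fit.py <<'E'
from h import *
from scipy.optimize import least_squares
L=np.array([[0,0],[-.035,.197],[-.054,.116],[.065,.12]])
T=np.array([[.6362,.0415],[.5813,.2283],[.5701,.1486],[.6864,.1694]]);S=np.array([[.6383,.0386],[.5765,.2326],[.5687,.1445],[.6919,.1666]])
def R2(a): return np.array([[np.cos(a),-np.sin(a)],[np.sin(a),np.cos(a)]])
def f(p): q=L@R2(p[2]).T+p[:2]; return np.r_[(q-T).ravel(),(q-S).ravel()]
r=least_squares(f,[.637,.04,.1]); print(r.x,r.fun.reshape(-1,2)*1e3)
tab=np.array([(.6245+.6206)/2,(.2458+.2477)/2]); l=(tab-r.x[:2])@R2(r.x[2]); d=l-[.065,.12]; print('tab',l,'theta',np.arctan2(d[1],-d[0]),np.hypot(*d))
for c in ['top','side']:
    d=np.load(f'pics/{c}0.npy'); P=cloud(c,d)
    img=cv2.imread(f'pics/{c}0.png').astype(int)
    m=(abs(P[...,0]-.5375)<.12)&(abs(P[...,1]+.305)<.2)&(P[...,2]>.012)&(P[...,2]<.045)
    m&=np.hypot(P[...,0]-.679,P[...,1]+.214)>.06
    Q=P[m]; xy=Q[:,:2]; rect=cv2.minAreaRect(xy.astype(np.float32)); c0=xy.mean(0)
    u,s,v=np.linalg.svd(xy-c0); t=(xy-c0)@v[0]
    print(c,len(Q),'mean',c0,'dir',v[0],'range',t.min(),t.max(),'ctr',c0+v[0]*(t.min()+t.max())/2,rect,'zmax',np.percentile(Q[:,2],[50,98]))
    dk=m&(img.sum(-1)<150); print('grip',dk.sum(),P[dk].mean(0))
    tb=P[...,2][(abs(P[...,0]-.45)<.05)&(abs(P[...,1]+.305)<.1)]; print('table z',np.median(tb))
    # rests
    a=r.x[2]; loc=(P[...,:2]-r.x[:2])@R2(a)
    for y in (-.08,.08):
        k=(abs(loc[...,1]-y)<.03)&(abs(loc[...,0])<.05)&(P[...,2]>.03)&(P[...,2]<.09)
        print('rest',y,k.sum(),loc[k].mean(0),loc[k].min(0),loc[k].max(0),P[k][:,2].max())
E
python3 fit.py
```

```text
[0.6383 0.0396 0.1266] [[ 2.0922 -1.8641]
 [-2.5966  2.3416]
 [-0.0193 -0.7089]
 [ 1.2237 -2.5186]
 [-0.0078  1.0359]
 [ 2.2034 -1.9584]
 [ 1.3807  3.3911]
 [-4.2763  0.2814]]
tab [0.0105 0.2074] theta 1.0136956090197242 0.10302226594966962
top 1599 mean [ 0.5374 -0.3031] dir [-0.0662 -0.9978] range -0.14897622932923554 0.14973251534264218 ctr [ 0.5374 -0.3035] ((0.5386712551116943, -0.30360350012779236), (0.29881954193115234, 0.03263416141271591), 86.58827209472656) zmax [0.0295 0.0361]
grip 227 [ 0.5352 -0.2999  0.032 ]
table z 0.0008049113822081733
rest -0.08 207 [ 0.0014 -0.0804] [-0.0407 -0.0883] [ 0.0369 -0.0733] 0.07638320846491253
rest 0.08 235 [-0.0048  0.0822] [-0.0499  0.0719] [0.0384 0.1081] 0.0885761216463441
side 1775 mean [ 0.534  -0.3207] dir [-0.0669 -0.9978] range -0.16241204042396576 0.1355691693692999 ctr [ 0.5349 -0.3073] ((0.536669135093689, -0.3074203431606293), (0.29795560240745544, 0.032913707196712494), 86.06102752685547) zmax [0.0285 0.0345]
grip 49 [ 0.5229 -0.31    0.0268]
table z -0.00032319312502404607
rest -0.08 180 [-0.0002 -0.0839] [-0.0421 -0.0918] [ 0.0349 -0.0723] 0.07230722416499669
rest 0.08 207 [-0.0093  0.0807] [-0.0499  0.0683] [0.0361 0.1086] 0.08562940174864286
```

```bash
cat >> h.py <<'E'
SX,SY,SA=0.6383,0.0396,0.1266
def Rz(a): c,s=np.cos(a),np.sin(a); return np.array([[c,-s,0],[s,c,0],[0,0,1.]])
def W(p): return Rz(SA)@np.array(p,float)+[SX,SY,0]
def down(a,sg): # jaws along x of frame with yaw a
    y=np.array([0,0,-1.]); z=sg*Rz(a)[:,0]; return np.stack([np.cross(y,z),y,z],1)
def lean(deg,sg=1,tilt=0):
    a=np.radians(deg); y=np.array([np.sin(a),0,-np.cos(a)]); z=sg*np.array([0,1.,0]); return Rz(SA)@np.stack([np.cross(y,z),y,z],1)
E
python3 - <<'E'
from h import *
ik=solver.inverse_kinematics
for sg in (1,-1):
    for n,p,R in [('pre',[.537,-.305,.15],down(-.066,sg)),('g',[.537,-.305,.023],down(-.066,sg)),('out',W([-.15,0,.2]),down(SA,sg)),('mid',W([-.15,0,.13]),down(SA,sg)),('over',W([0,0,.13]),down(SA,sg)),('seat',W([0,0,.063]),down(SA,sg))]:
        q=ik(p,R); print(sg,n,q)
    for dg in (35,38,40):
        for p in [(-.15,.26,.2),(.005,.26,.108),(.005,.23,.108),(-.035,.14,.108),(-.035,.14,.25)]:
            print(sg,dg,p,ik(W(p),lean(dg,sg)))
E
```

```text
1 pre [-0.1939  0.6753  0.9384  1.7985 -0.6401  1.005   0.9369]
1 g [-0.0706  0.8189  0.7487  1.8399 -0.7666  0.799   1.0203]
1 out [-0.5594  0.2502  0.5221  2.0464 -0.1604  0.8835  0.1779]
1 mid [-0.5068  0.365   0.4748  2.0986 -0.247   0.7308  0.2531]
1 over [-0.4845  0.6039  0.5148  1.7366 -0.3656  0.8978  0.3121]
1 seat [-0.4602  0.6958  0.4823  1.763  -0.432   0.7897  0.3624]
1 35 (-0.15, 0.26, 0.2) [-1.0698  0.1452  0.2604  2.3194  1.0752  0.3874 -0.0806]
1 35 (0.005, 0.26, 0.108) [-0.8135  0.5184  0.2245  2.0665  1.4196  0.1816 -0.3181]
1 35 (0.005, 0.23, 0.108) [-0.7523  0.5032  0.2122  2.0941  1.5706  0.1601 -0.4223]
1 35 (-0.035, 0.14, 0.108) [ 0.3046  0.6229 -0.8868  2.1886  1.8263  0.6008 -0.298 ]
1 35 (-0.035, 0.14, 0.25) [-0.7118  0.153   0.3077  2.1584  0.4598  0.2762  0.8682]
1 38 (-0.15, 0.26, 0.2) [-1.1119  0.148   0.2812  2.3503  1.2727  0.3944 -0.2938]
1 38 (0.005, 0.26, 0.108) [-0.8252  0.5229  0.2221  2.0965  1.8022  0.217  -0.7114]
1 38 (0.005, 0.23, 0.108) [-0.2189  0.5571 -0.4506  2.0886  1.7972  0.4906 -0.4983]
1 38 (-0.035, 0.14, 0.108) [ 0.4523  0.7806 -1.
[... 1502 characters left out ...]
93   0.2273  2.4445]
-1 38 (0.005, 0.23, 0.108) [-0.7506  0.507   0.1948  2.1237  1.9568  0.2113  2.3262]
-1 38 (-0.035, 0.14, 0.108) [-0.4276  0.4311 -0.014   2.2627  2.3366  0.2733  2.1102]
-1 38 (-0.035, 0.14, 0.25) [-1.126   0.1652  0.7614  2.2152  0.3447  0.175  -2.1737]
-1 40 (-0.15, 0.26, 0.2) [-0.0477  0.2833 -0.8935  2.31    1.5148  0.663   2.6903]
-1 40 (0.005, 0.26, 0.108) [-0.9858  0.5496  0.4101  2.1252  2.1738  0.1759  2.0065]
-1 40 (0.005, 0.23, 0.108) [-0.7621  0.5123  0.1985  2.1433  2.1281  0.2513  2.1461]
-1 40 (-0.035, 0.14, 0.108) [-0.2476  0.4524 -0.229   2.2707  2.2866  0.3828  2.1981]
-1 40 (-0.035, 0.14, 0.25) [-1.5301  0.3012  1.2744  2.2518 -0.9079  0.1657 -0.9627]
```

```bash
cat > a.py <<'E'
from h import *
def st(): s=env.sense(); print(round(s['t'],2),s['ee_pos'],s['joint_positions'],s['wrist_force'],round(s['gripper_width'],4))
rd=np.array([.066,.998,0]); g=np.array([.5365,-.3050,0])-.018*rd
R=down(-.066,1)
env.movel([.30,.38,.36],rate=.25); st()
env.reach([.42,-.05,.36],R); st()
env.reach([g[0],g[1],.16],R); st()
p,d=snap('wrist','w1')
s=env.sense(); T=np.eye(4); T[:3,:3]=s['tcp_rot']; T[:3,3]=s['ee_pos']
C=T@np.array(viewer.camera_info('wrist')['T_tool_cam']); K=viewer.camera_info('wrist')['intrinsics']
v,u=np.mgrid[0:480,0:640]; P=np.stack([(u-K[0,2])/K[0,0]*d,-(v-K[1,2])/K[1,1]*d,-d],-1)@C[:3,:3].T+C[:3,3]
m=(d>0)&(abs(P[...,0]-.537)<.06)&(abs(P[...,1]+.305)<.25)&(P[...,2]>.012)&(P[...,2]<.045)
Q=P[m]; print(len(Q),Q.min(0),Q.max(0)); c0=Q[:,:2].mean(0); _,_,vv=np.linalg.svd(Q[:,:2]-c0,full_matrices=False); print(c0,vv[0],np.percentile(Q[:,2],[50,98]),cv2.minAreaRect(Q[:,:2].astype(np.float32)))
dk=m&(p.sum(-1)<180); D=P[dk]; print('grip',dk.sum(),cv2.minAreaRect(D[:,:2].astype(np.float32)),D.mean(0),np.median(D[:,2]))
print([(x['at'],x['score']) for x in tip_of('wrist','rod')])
E
python3 a.py
```

```text
2.15 [0.2993 0.3807 0.3592] [-1.0155  0.0692  0.0446  1.8359 -0.0036  1.2376  0.1804] [-0.5802 -0.409  -0.1656] 0.0917
3.79 [ 0.4202 -0.0487  0.3599] [-0.6499 -0.1071  0.6464  1.9852  0.0683  1.2429 -0.0915] [-0.3038 -0.115   0.1654] 0.0921
5.13 [ 0.5363 -0.3216  0.1604] [-0.0702  0.6083  0.7821  1.7666 -0.5079  0.9798  0.8503] [ 0.9901  0.1179 -0.5073] 0.092
10727 [ 0.5172 -0.4202  0.0152] [ 0.5612 -0.1552  0.0349]
[ 0.5401 -0.274 ] [-0.0673 -0.9977] [0.0302 0.0338] ((0.5393069386482239, -0.2881997525691986), (0.2652438282966614, 0.03201021999120712), 86.17399597167969)
grip 4683 ((0.5385898947715759, -0.2889636754989624), (0.2636236846446991, 0.030681410804390907), 86.17399597167969) [ 0.5363 -0.2919  0.0309] 0.03248415885364658
[]
```

View pics/w1.png

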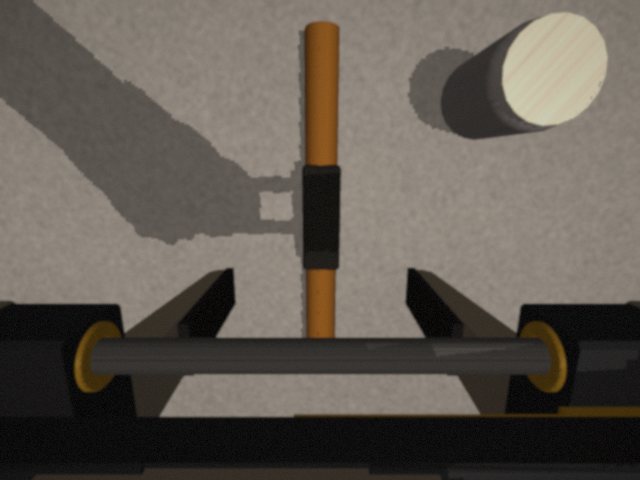

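The grip is centred between the fingers (column about 321). Its far end puts the rod centre at y=-0.305, which agrees with the other measurements, so I'll grasp it.

```bash
cat > b.py <<'E'
from h import *
def st(): s=env.sense(); print(round(s['t'],2),s['ee_pos'],s['joint_positions'],s['wrist_force'],round(s['gripper_width'],4))
env.movel([.5368,-.3225,.0235],rate=.12); st()
effector.grasp(45); st()
env.movel([.5368,-.3225,.20],rate=.15); st()
snap('wrist','w2'); snap('side','s2')
E
python3 b.py
```

```text
6.53 [ 0.5373 -0.3229  0.0243] [ 0.0271  0.7875  0.6445  1.8125 -0.6603  0.7673  0.9576] [0.0932 0.0405 0.5875] 0.0918
7.46 [ 0.5368 -0.3225  0.0235] [ 0.0272  0.7886  0.6438  1.813  -0.6604  0.7672  0.9576] [-0.3139 -0.4341 -0.7207] 0.0317
8.78 [ 0.5363 -0.3221  0.199 ] [-0.0947  0.5662  0.8166  1.7362 -0.4679  1.0474  0.8194] [-0.9421 -0.2112 -2.9837] 0.0313
```

View pics/w2.png

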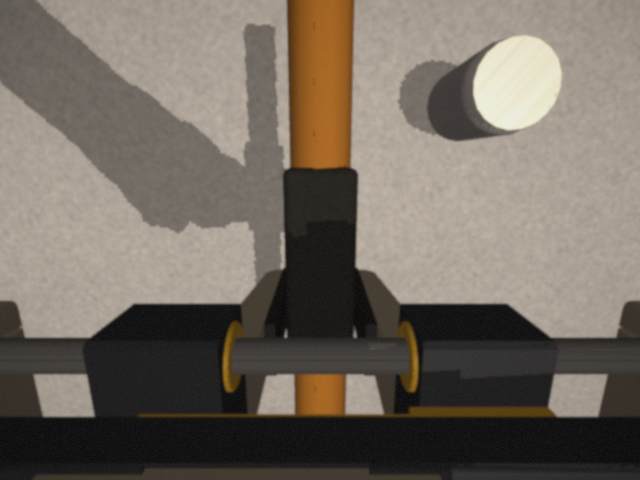

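View pics/s2.png

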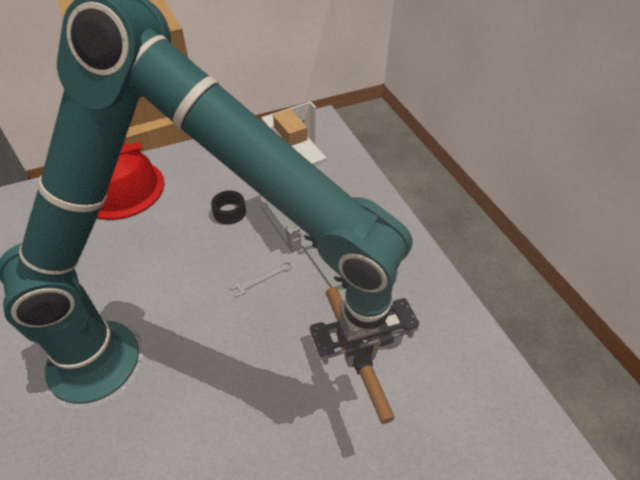

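```bash
cat > c.py <<'E'
from h import *
def st(): s=env.sense(); print(round(s['t'],2),s['ee_pos'],s['joint_positions'],s['wrist_force'],round(s['gripper_width'],4))
R=down(SA,1)
env.reach(W([-.17,-.021,.20]),R); st()
env.movel(W([-.17,-.021,.126]),R,rate=.12); st()
env.movel(W([-.10,-.021,.126]),R,rate=.12); st()
snap('wrist','w3'); snap('side','s3');snap('top','t3')
E
python3 c.py
```

```text
10.12 [ 0.473  -0.0038  0.2003] [-0.8091  0.2635  0.8728  2.0984 -0.2595  0.8871  0.3371] [ 0.485  -0.3364 -3.5426] 0.0314
10.88 [ 0.4729 -0.0032  0.1264] [-0.7057  0.4009  0.7776  2.153  -0.4182  0.7391  0.4734] [-0.2281  0.2654 -3.042 ] 0.0317
11.62 [0.5409 0.006  0.1259] [-0.6489  0.51    0.7387  1.9934 -0.4692  0.8143  0.4842] [ 0.0606 -0.2635 -2.5243] 0.0316
```

View pics/w3.png

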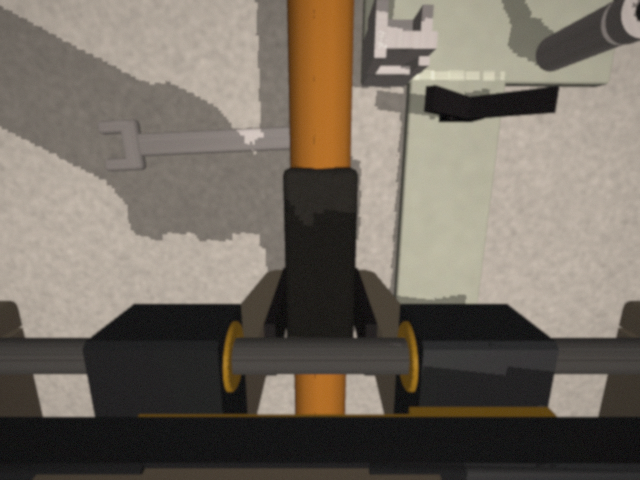

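View pics/s3.png

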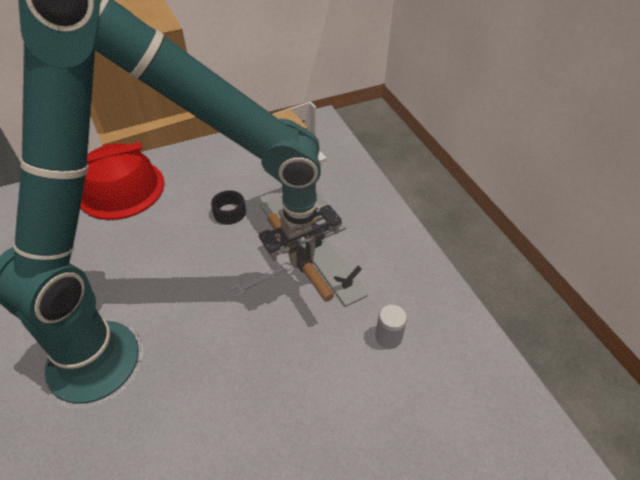

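View pics/t3.png

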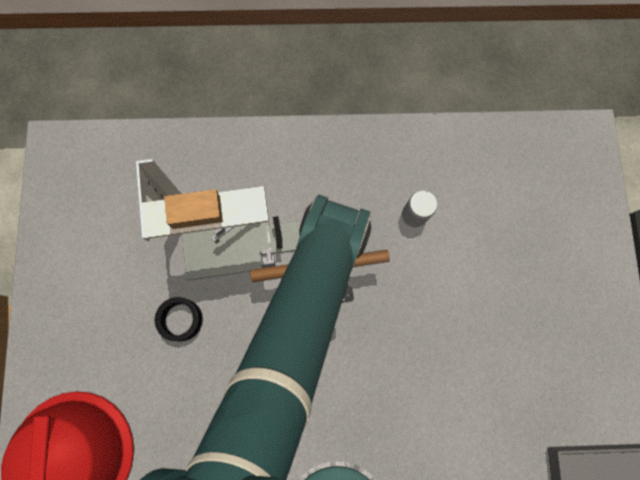

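The rod is held level at about 0.12 m. It's clear of the catch (wrist image, 400,45) and the +y rest (490,100), and the forearm clears the board. Moving in and lowering.

```bash
cat > d.py <<'E'
from h import *
def st(): s=env.sense(); print(round(s['t'],2),s['ee_pos'],s['joint_positions'],s['wrist_force'],round(s['gripper_width'],4)); return s
R=down(SA,1)
env.movel(W([0,-.022,.126]),R,rate=.10); s0=st()
snap('wrist','w4')
for z in (.10,.08,.07,.066,.063,.061,.059):
    env.movel(W([0,-.022,z]),R,rate=.05); env.pause(.1); s=st()
    if s['wrist_force'][2]-s0['wrist_force'][2]>3 : print('contact');break
snap('wrist','w5'); snap('side','s5')
E
python3 d.py
```

```text
12.92 [0.6405 0.0176 0.1259] [-0.5734  0.6598  0.7018  1.7434 -0.5155  0.932   0.4679] [-0.0208 -0.936  -3.8255] 0.032
13.73 [0.6414 0.0177 0.1003] [-0.5574  0.6925  0.6791  1.7536 -0.5418  0.8907  0.4866] [ 0.9893 -0.0852 -3.0535] 0.0317
14.38 [0.6413 0.0177 0.0802] [-0.5447  0.7184  0.6605  1.7607 -0.5621  0.8595  0.501 ] [ 0.8876  0.5571 -2.7092] 0.0319
14.83 [0.6411 0.0177 0.07  ] [-0.5382  0.7317  0.6508  1.7638 -0.5722  0.8441  0.5083] [-0.5712 -0.4591 -3.2525] 0.0312
15.18 [0.6411 0.0178 0.066 ] [-0.5356  0.7369  0.6469  1.7649 -0.5763  0.8379  0.5112] [-0.0107 -0.0468 -2.6587] 0.0319
15.53 [0.6412 0.0176 0.0641] [-0.5337  0.7394  0.6448  1.7653 -0.5789  0.8349  0.5132] [-2.8711  1.17    5.1626] 0.0318
contact
```

View pics/w5.png

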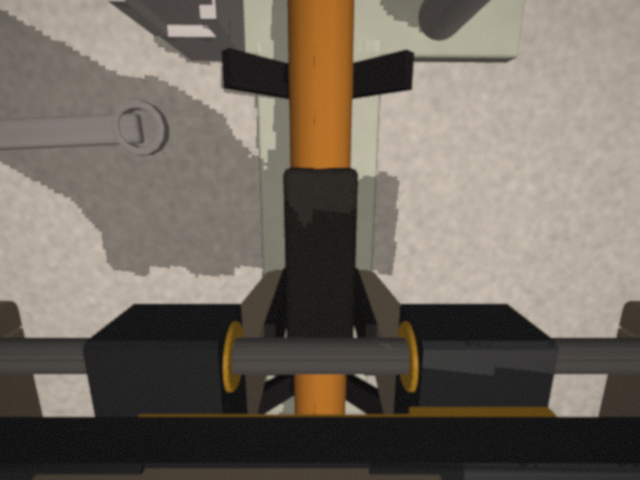

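View pics/s5.png

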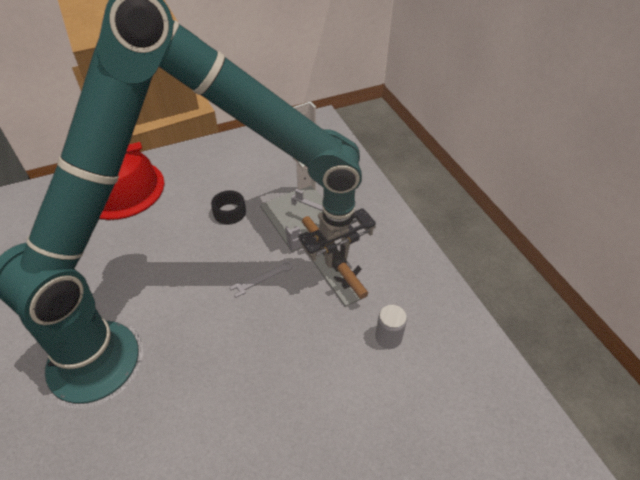

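The rod is centred in the +y rest's V (wrist image, column 320 between the rest arms at 225–412). Contact came at the expected height, so I'm letting go and backing out the same way.

```bash
cat > e.py <<'E'
from h import *
def st(): s=env.sense(); print(round(s['t'],2),s['ee_pos'],s['joint_positions'],s['wrist_force'],round(s['gripper_width'],4)); return s
R=down(SA,1)
effector.release(); st()
env.movel(W([0,-.022,.14]),R,rate=.12); st()
env.movel(W([-.17,-.022,.24]),R,rate=.2); st()
snap('wrist','w6')
for c in ['side','top']:
    p,d=snap(c,c[0]+'6'); P=cloud(c,d)
    for n in ['rod','keeper_tab','keeper_pivot']: print(c,n,[((np.array(x['at'])-[SX,SY,0])@Rz(SA),x['score']) for x in tip_of(c,n)])
    l=(P-[SX,SY,0])@Rz(SA); m=(abs(l[...,0])<.03)&(abs(l[...,1])<.2)&(l[...,2]>.045)&(l[...,2]<.085)&(p[...,0].astype(int)>p[...,2]*1.8)
    Q=l[m]; print(len(Q),Q.min(0),Q.max(0),Q.mean(0))
E
python3 e.py
```

```text
16.62 [0.6411 0.0178 0.063 ] [-0.5336  0.7408  0.6441  1.7657 -0.5794  0.8334  0.5133] [ 0.2736 -0.0771  0.2229] 0.0918
17.41 [0.6406 0.018  0.1395] [-0.582   0.6435  0.7134  1.7357 -0.5022  0.9544  0.4582] [-0.326  -0.3676 -0.0903] 0.0923
18.54 [ 0.4727 -0.0035  0.2397] [-0.8555  0.1917  0.9019  2.0588 -0.1817  0.9708  0.2678] [-0.4083  0.1876 -0.2573] 0.0921
side rod [(array([-0.001 , -0.0038,  0.0573]), 0.62)]
side keeper_tab [(array([-0.0524,  0.1117,  0.0671]), 0.34)]
side keeper_pivot [(array([0.0682, 0.1191, 0.0827]), 0.6), (array([ 0.0085, -0.2593, -0.0003]), 0.36)]
543 [-0.0188 -0.157   0.054 ] [0.0093 0.1423 0.0733] [-0.0063 -0.0207  0.066 ]
top rod [(array([ 0.0003, -0.0024,  0.0554]), 0.7)]
top keeper_tab [(array([0.0138, 0.2053, 0.0951]), 0.64)]
top keeper_pivot [(array([0.0602, 0.1241, 0.0809]), 0.69), (array([-0.0013,  0.0009, -0.0027]), 0.67)]
832 [-0.0141 -0.1515  0.0473] [0.0169 0.1434 0.0745] [-0.0017  0.0032  0.0676]
```

View pics/s6.png

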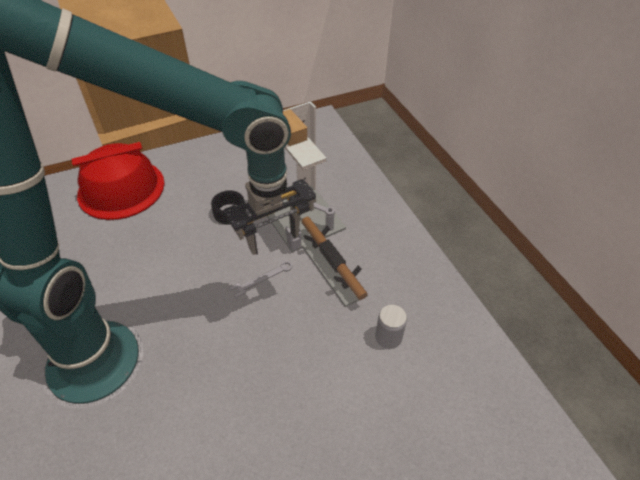

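View pics/w6.png

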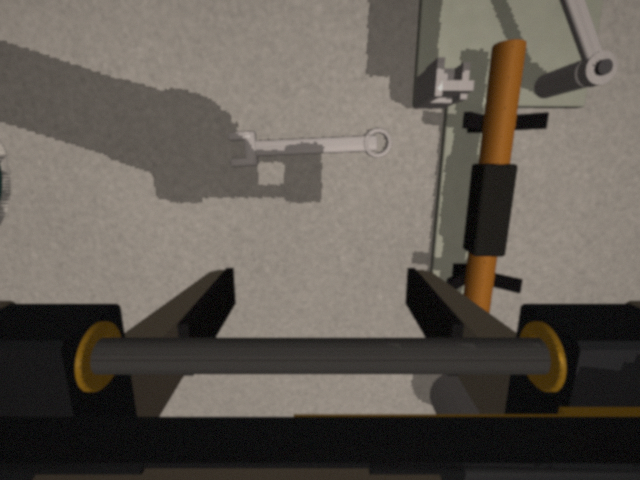

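The rod is seated at stand (0, -3, 55) mm with its grip between the rests. Next is the keeper, starting with planning the leaning approach.

```bash
cat >> h.py <<'E'
def tcp_for(th,dy=0):
    s,c=np.sin(th),np.cos(th)
    return np.array([.065-.1*c-.004-.006*s,.120+.1*s+.012*s+.004*c+.018+dy,.108])
E
cat > f.py <<'E'
from h import *
def st(): s=env.sense(); print(round(s['t'],2),s['ee_pos'],s['joint_positions'],s['wrist_force'],round(s['gripper_width'],4)); return s
R=lean(37,1)
p=tcp_for(1.02,.03); print(p)
effector.grasp(20)
pre=p+[-.17,0,.13]
print(solver.inverse_kinematics(W(pre),R))
env.reach(W(pre),R); st()
snap('wrist','w7')
print([((np.array(x['at'])-[SX,SY,0])@Rz(SA),x['score']) for n in ['keeper_tab','board_edge'] for x in tip_of('wrist',n)])
snap('side','s7')
for q in [p]: print(solver.inverse_kinematics(W(q),R))
E
python3 f.py
```

```text
[0.0036 0.2655 0.108 ]
[-1.4769  0.0389  0.6171  2.3426  1.0155  0.47   -0.0279]
21.45 [0.4404 0.2811 0.2382] [-1.4762  0.0389  0.6185  2.3421  1.0145  0.4709 -0.0276] [-0.3108 -0.3519 -0.3928] 0.0004
[(array([0.012 , 0.2033, 0.0952]), 0.68), (array([0.0619, 0.1189, 0.0799]), 0.23)]
[-0.8175  0.5211  0.2049  2.0831  1.663   0.2153 -0.5737]
```

View pics/w7.png

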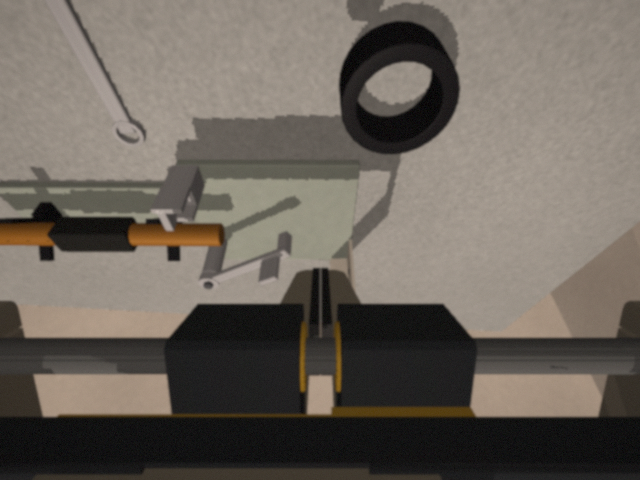

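View pics/s7.png

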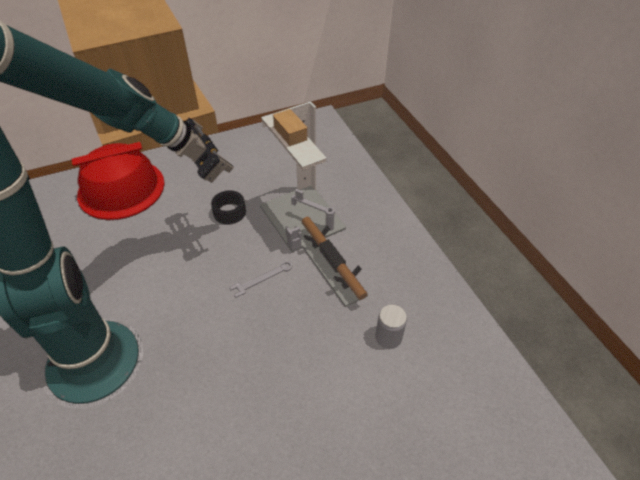

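```bash
cat > g.py <<'E'
from h import *
def st(): s=env.sense(); print(round(s['t'],2),(s['ee_pos']-[SX,SY,0])@Rz(SA),s['joint_positions'],s['wrist_force']@Rz(SA)); return s
R=lean(37,1)
env.movel(W(tcp_for(1.02,.03)),R,rate=.15); st()
snap('side','s8');snap('wrist','w8')
for th in (1.02,.7):
    env.movel(W(tcp_for(th)),R,rate=.08); st()
snap('side','s9');snap('wrist','w9'); snap('top','t9')
E
python3 g.py
```

```text
23.23 [0.0032 0.2657 0.1081] [-0.9204  0.5321  0.3321  2.0903  1.6912  0.1565 -0.6296] [0.6003 0.2651 0.6986]
23.85 [0.0036 0.2359 0.1083] [-0.8102  0.51    0.2587  2.1151  1.859   0.1708 -0.7373] [ 0.7307 -0.8875 -0.0497]
24.4 [-0.0208  0.2174  0.1081] [-0.7152  0.4694  0.1591  2.1784  1.9922  0.2157 -0.8332] [-4.3808  4.3355  4.5181]
```

```bash
cd pics; python3 -c "
import cv2,numpy as np
a=cv2.imread('w8.png');b=cv2.imread('w9.png');s=cv2.imread('s9.png')[150:300,200:400];t=cv2.imread('t9.png')[130:280,120:320]
o=np.vstack([np.hstack([cv2.resize(a,(400,300)),cv2.resize(b,(400,300))]),np.hstack([cv2.resize(s,(400,300)),cv2.resize(t,(400,300))])]);cv2.imwrite('c9.png',o)"
```

```text
(no output)
```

View pics/c9.png

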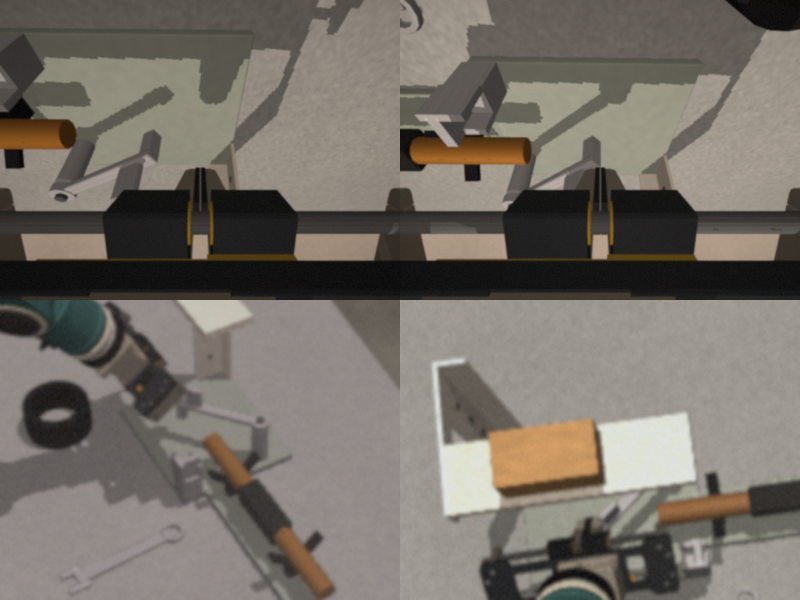

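```bash
cd pics; python3 -c "
import cv2,numpy as np
a=cv2.imread('w9.png')[150:350,180:480];b=cv2.imread('w8.png')[150:350,180:480];s=cv2.imread('s9.png')[170:270,240:360]
cv2.imwrite('c10.png',np.vstack([np.hstack([cv2.resize(b,(400,267),interpolation=2),cv2.resize(a,(400,267),interpolation=2)]),cv2.resize(s,(400,333),interpolation=2).repeat(1,1).__class__((333,800,3),np.uint8) if 0 else cv2.copyMakeBorder(cv2.resize(s,(400,333),interpolation=2),0,0,0,400,0)]))"
```

```text
(no output)
```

View pics/c10.png

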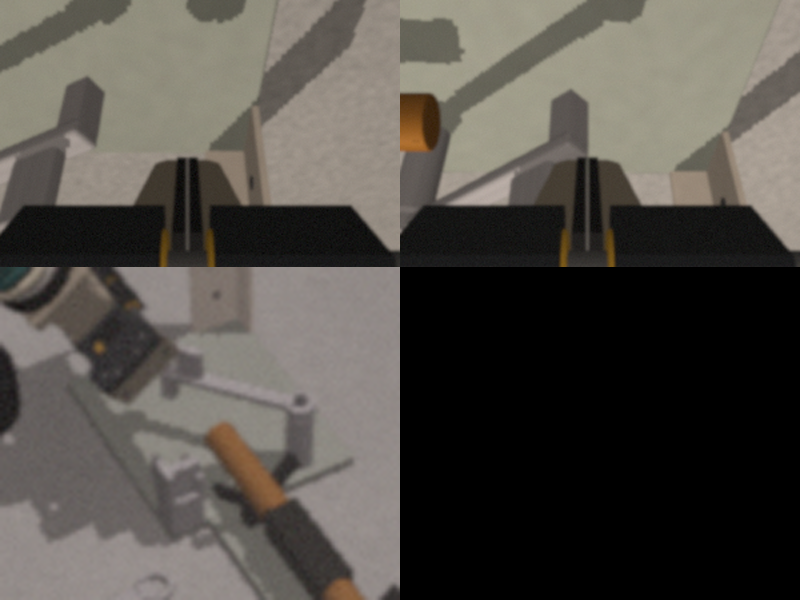

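```bash
python3 - <<'E'
from h import *
for c in ['wrist','side','top']:
    snap(c,c[0]+'9b')
    print(c,[((np.array(x['at'])-[SX,SY,0])@Rz(SA),x['score']) for x in tip_of(c,'keeper_tab')])
s=env.sense(); print(s['t'],s['wrist_force']@Rz(SA))
E
```

```text
wrist [(array([-0.0034,  0.1935,  0.0968]), 0.89)]
side [(array([-0.0018,  0.2002,  0.0995]), 0.87)]
top [(array([0.0006, 0.1968, 0.0967]), 0.52)]
24.85 [-3.4595  3.7784  2.9898]
```

The tab only reached θ≈0.86. The force runs along the tab's end face, so the fingers ended up on its end rather than its broad +y side. I'll back off, shift to +x and push again.

```bash
cat > i.py <<'E'
from h import *
def st(): s=env.sense(); print(round(s['t'],2),(s['ee_pos']-[SX,SY,0])@Rz(SA),s['joint_positions'],s['wrist_force']@Rz(SA)); return s
R=lean(37,1)
p=(env.sense()['ee_pos']-[SX,SY,0])@Rz(SA)
env.movel(W([p[0]-.004,p[1]+.03,.109]),R,rate=.1); st()
env.movel(W([.004,.240,.109]),R,rate=.08); st()
def pos(th): s,c=np.sin(th),np.cos(th); return np.array([.065-.1*c+.004*s-.002, .120+.112*s+.004*c+.014,.109])
env.movel(W(pos(.86)),R,rate=.06); st()
snap('wrist','w11'); print([((np.array(x['at'])-[SX,SY,0])@Rz(SA),x['score']) for x in tip_of('wrist','keeper_tab')])
env.movel(W(pos(.75)),R,rate=.06); st()
snap('wrist','w12'); print([((np.array(x['at'])-[SX,SY,0])@Rz(SA),x['score']) for x in tip_of('wrist','keeper_tab')])
E
python3 i.py;cd pics; python3 -c "
import cv2,numpy as np
a=cv2.imread('w11.png')[150:350,180:480];b=cv2.imread('w12.png')[150:350,180:480]
cv2.imwrite('c12.png',np.vstack([cv2.resize(a,(450,300)),cv2.resize(b,(450,300))]))"
```

```text
25.35 [-0.0248  0.2479  0.1089] [-0.8372  0.4823  0.2273  2.1612  1.8412  0.2174 -0.7531] [-0.4204 -1.1019  0.2175]
25.87 [0.004  0.2392 0.1087] [-0.797   0.5094  0.2351  2.1089  1.8034  0.1834 -0.6823] [-0.1896 -0.8957  0.1619]
26.33 [0.0007 0.2216 0.1091] [-0.7314  0.4943  0.1898  2.1298  1.8976  0.1936 -0.7414] [-1.0537  0.2995 -0.5673]
[(array([-0.0015,  0.1937,  0.094 ]), 0.58)]
26.77 [-0.0075  0.2135  0.109 ] [-0.6971  0.4808  0.1568  2.1524  1.9465  0.2088 -0.777 ] [-0.062  -0.6006 -0.7546]
[(array([-0.0112,  0.1844,  0.0945]), 0.7)]
```

View pics/c12.png

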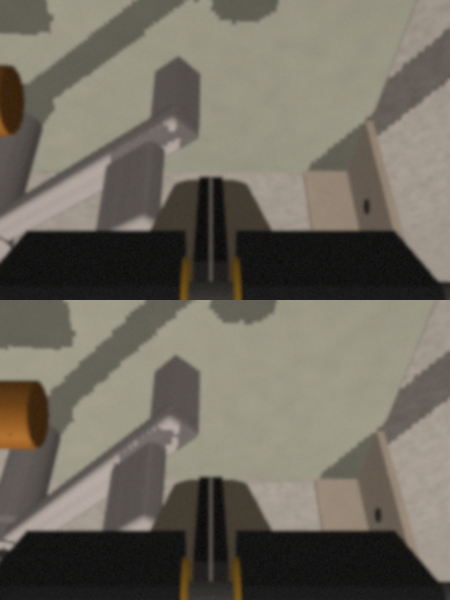

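The keeper now follows with negligible force (θ≈0.70), so I'll continue.

```bash
cat > j.py <<'E'
from h import *
def st(): s=env.sense(); print(round(s['t'],2),(s['ee_pos']-[SX,SY,0])@Rz(SA),s['joint_positions'],s['wrist_force']@Rz(SA)); return s
R=lean(37,1)
def pos(th): s,c=np.sin(th),np.cos(th); return np.array([.065-.1*c+.004*s-.002, .120+.112*s+.004*c+.014,.109])
for th in (.65,.55,.45,.35,.25):
    env.movel(W(pos(th)),R,rate=.06); s=st()
    if np.linalg.norm(s['wrist_force'])>5: print('stop');break
snap('wrist','w13'); print([((np.array(x['at'])-[SX,SY,0])@Rz(SA),x['score']) for x in tip_of('wrist','keeper_tab')])
snap('side','s13')
E
python3 j.py
```

```text
27.2 [-0.0141  0.2047  0.109 ] [-0.6639  0.4695  0.129   2.1721  1.9903  0.2208 -0.8072] [-0.0382  0.7738 -0.4264]
27.53 [-0.0198  0.1955  0.1092] [-0.6295  0.459   0.1027  2.1903  2.0336  0.2307 -0.8353] [ 0.8146 -0.5465  0.3627]
27.87 [-0.025   0.186   0.1091] [-0.5935  0.4498  0.0774  2.207   2.0767  0.2383 -0.8616] [0.172  0.4207 0.2668]
28.2 [-0.0293  0.176   0.1091] [-0.5559  0.4417  0.0531  2.2221  2.1196  0.244  -0.8859] [ 0.6248 -0.3266 -0.3705]
28.53 [-0.0327  0.1655  0.1091] [-0.5166  0.4348  0.03    2.2351  2.1624  0.2481 -0.9083] [ 0.3149 -0.1443  0.3986]
[(array([-0.033 ,  0.1426,  0.0937]), 0.59)]
```

View pics/w13.png

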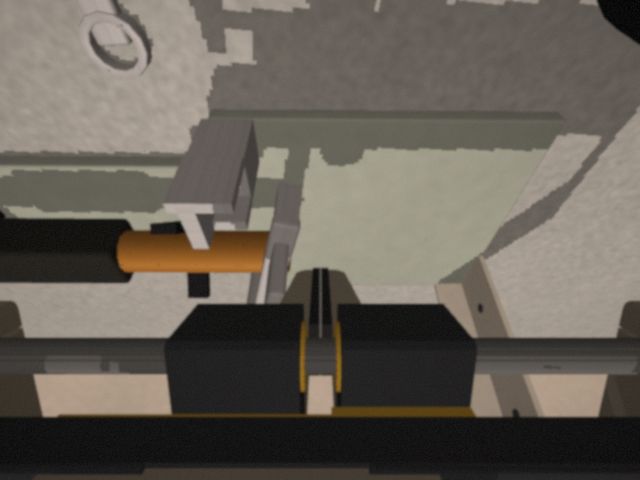

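```bash
cat > k.py <<'E'
from h import *
def st(): s=env.sense(); print(round(s['t'],2),(s['ee_pos']-[SX,SY,0])@Rz(SA),s['wrist_force']@Rz(SA)); return s
R=lean(37,1)
y=.1655
while y>.128:
    y-=.004 if y>.146 else .002
    env.movel(W([-.036,y,.109]),R,rate=.05); s=st()
    f=(s['wrist_force']@Rz(SA))[1]
    if f>8: print('stop'); break
env.pause(.2); st()
snap('wrist','w14'); print([((np.array(x['at'])-[SX,SY,0])@Rz(SA),x['score']) for x in tip_of('wrist','keeper_tab')])
snap('side','s14'); snap('top','t14')
E
python3 k.py
```

```text
28.93 [-0.0362  0.1614  0.1089] [0.7621 0.9681 0.2752]
29.18 [-0.036   0.1571  0.1089] [0.2546 0.4655 0.249 ]
29.43 [-0.0359  0.153   0.109 ] [0.282  0.6574 0.055 ]
29.68 [-0.036  0.149  0.109] [ 0.27   -0.7888  0.5759]
29.93 [-0.036  0.145  0.109] [ 0.0343 -0.0452 -0.2439]
30.18 [-0.036   0.1433  0.109 ] [-0.122   0.0171 -0.0721]
30.43 [-0.036   0.1414  0.109 ] [-0.0927  0.0824  0.536 ]
30.68 [-0.036   0.1393  0.109 ] [-0.385   1.0914  0.0129]
30.93 [-0.0361  0.138   0.109 ] [-0.305   1.7689  0.2996]
31.18 [-0.0361  0.1378  0.1091] [-0.8639  4.8944 -0.367 ]
31.43 [-0.0362  0.1376  0.1091] [ 0.9531  9.2111 -0.9497]
stop
31.63 [-0.0362  0.1376  0.1091] [ 1.5977  9.3828 -1.558 ]
[(array([-0.0401,  0.1171,  0.094 ]), 0.88)]
```

View pics/w14.png

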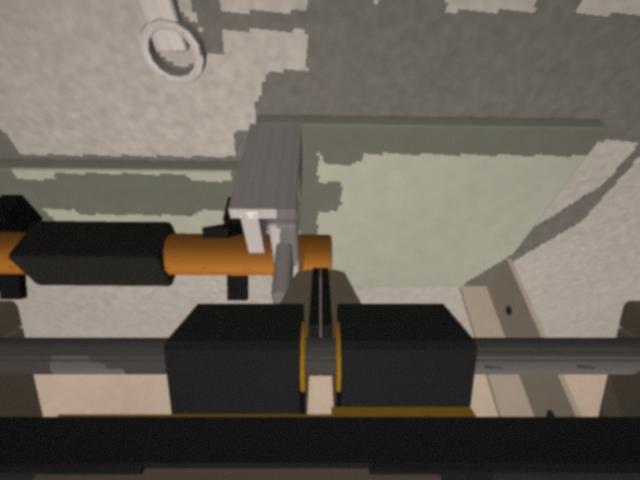

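```bash
cat > l.py <<'E'
from h import *
def st(): s=env.sense(); print(round(s['t'],2),(s['ee_pos']-[SX,SY,0])@Rz(SA),s['wrist_force']@Rz(SA)); return s
R=lean(37,1)
y=.131-.003
env.movel(W([-.036,.126,.109]),R,rate=.03); env.pause(.2); s=st()
# back off +y then retreat along the lean
env.movel(W([-.036,.165,.111]),R,rate=.1); st()
env.movel(W([-.20,.18,.24]),R,rate=.2); st()
snap('wrist','w15'); print([((np.array(x['at'])-[SX,SY,0])@Rz(SA),x['score']) for n in ('keeper_tab','rod','catch') for x in tip_of('wrist',n)])
E
python3 l.py
```

```text
32.43 [-0.0365  0.1372  0.1092] [ 3.924  22.378  -5.5238]
32.98 [-0.036   0.1642  0.111 ] [ 0.233   0.5601 -0.6368]
35.0 [-0.2001  0.1798  0.2398] [-0.0097  0.6182 -0.4207]
[(array([-0.0347,  0.1166,  0.0945]), 0.9), (array([-0.0013, -0.0097,  0.0553]), 0.86), (array([-0.0578,  0.1171,  0.063 ]), 0.77)]
```

View pics/w15.png

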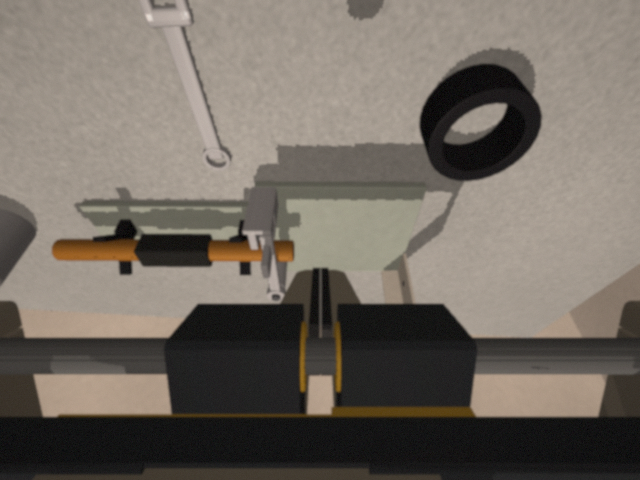

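```bash
cat > m.py <<'E'
from h import *
env.reach(W([-.26,.12,.33]),lean(30,1))
for c in ('side','top'):
    snap(c,c[0]+'16')
    for n in ['rod','keeper_tab','keeper_pivot','catch']: print(c,n,[((np.array(x['at'])-[SX,SY,0])@Rz(SA),x['score']) for x in tip_of(c,n)[:1]])
    for n in ['wrench','can','tape']: print(c,n,[(np.array(x['at']),x['score']) for x in tip_of(c,n)[:1]])
s=env.sense(); print(s['t'],s['wrist_force'])
E
python3 m.py; cd pics; python3 -c "
import cv2,numpy as np
cv2.imwrite('c16.png',np.vstack([cv2.resize(cv2.imread('s16.png')[170:310,220:420],(400,280),interpolation=2),cv2.resize(cv2.imread('t16.png')[160:300,120:400],(560,280))[:,:400]]))"
```

```text
Traceback (most recent call last):
  File "m.py", line 2, in <module>
    env.reach(W([-.26,.12,.33]),lean(30,1))
    ~~~~~~~~~^^^^^^^^^^^^^^^^^^^^^^^^^^^^^^
station.PlanningError: the arm cannot take that pose within its joint ranges
[ WARN:0@0.012] global loadsave.cpp:275 findDecoder imread_('s16.png'): can't open/read file: check file path/integrity
Traceback (most recent call last):
TypeError: 'NoneType' object is not subscriptable
```

Already clear of everything, so I'll check from the current pose.

```bash
sed -i '/env.reach/d' m.py; python3 m.py; cd pics; python3 -c "
import cv2,numpy as np
cv2.imwrite('c16.png',np.vstack([cv2.resize(cv2.imread('s16.png')[170:310,220:420],(400,280),interpolation=2),cv2.resize(cv2.imread('t16.png')[160:300,120:400],(560,280))[:,:400]]))"
```

```text
side rod [(array([-0.0026, -0.0058,  0.0551]), 0.97)]
side keeper_tab [(array([-0.0392,  0.1242,  0.0961]), 0.65)]
side keeper_pivot [(array([0.0683, 0.1195, 0.0771]), 0.61)]
side catch [(array([-0.0552,  0.1108,  0.0696]), 0.65)]
side wrench [(array([ 0.4549,  0.076 , -0.0006]), 0.96)]
side can [(array([ 0.6797, -0.2157, -0.0016]), 0.67)]
side tape []
top rod [(array([-0.0017, -0.0021,  0.056 ]), 0.61)]
top keeper_tab [(array([-0.0332,  0.1226,  0.0969]), 0.68)]
top keeper_pivot [(array([0.0627, 0.1221, 0.0801]), 0.95)]
top catch [(array([-0.0546,  0.1128,  0.0679]), 0.83)]
top wrench [(array([0.456 , 0.0783, 0.001 ]), 0.92)]
top can [(array([ 0.6779, -0.2128, -0.0022]), 0.65)]
top tape [(array([ 0.4387,  0.348 , -0.0027]), 0.76)]
36.0 [0.1616 0.1378 0.0407]
```

View pics/c16.png

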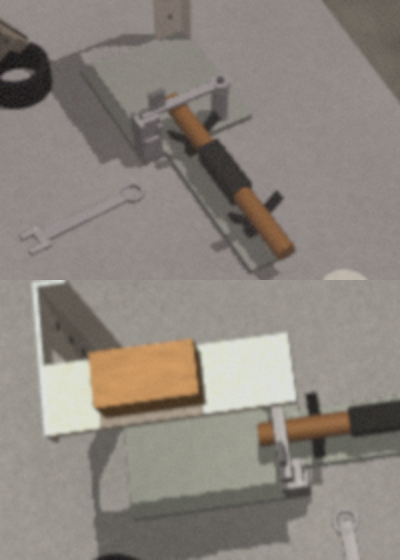

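The side crop shows the rod in both rests with the keeper across it and the hook in the catch. Handing in.

```bash
python3 -c "
from h import *
print(workorder.finish_job())"
```

```text
the job is handed in; nothing more can be done
None
```

The rod is lying in both V-rests with its grip between them, and the keeper is closed over it against its hard stop. I handed the job in at about 36 s on the robot's clock.

- **Rod:** The last pictures put its centre at about stand (-2, -4, 55) mm. One wrist-camera reading gave y = -10 mm instead of -2 to -6, but the grip is between the rests either way.
- **Keeper:** My first push ended up on the end of the tab, with about 7 N of contact force, and turned the keeper only part of the way (about 1.0 to 0.86 rad). I backed off, moved over to the tab's broad side and pushed again, and it closed smoothly. At the end it moved less than 1 mm while the force rose from about 2 to 22 N. The tab then read y = 117 to 124 mm in the three cameras, against 120 mm when closed, so the pictures alone place it only to a few millimetres.
- **Bystanders:** The wrench, can and tape read within about 4 mm of where they started, which is within the measuring error. In the last check only the top camera found the tape.
- **Other:** One extra move further away was refused as out of joint range. The arm was already clear, touching nothing, so I handed in from there.

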